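# Undo the transit bolt of a new laboratory shaker

## Task

The new shaker on the bench still has its transit bolt in. Undo the T-handled bolt in the middle of its platform - it is not marked whether the thread is left- or right-handed, so try it and feel which way gives - and keep turning until it has come right up and clicked into its catch. Then slide the platform all the way to the other end of its stroke to show that it runs free, let go and leave it there, without disturbing the other things on the bench.

Things in the scene. Friction and masses are not known exactly. Their poses are not given: they have to be found in the camera images.
- bolt_grip (a point): Centre of the T-bar of the transit bolt that stands upright in the middle of the shaker's platform: black bar 84 mm long, 18 mm wide, 28 mm high, on a round stem 30 mm across. x runs along the bar, z up. As found it is 143 mm above the bench and 34 mm above the mat (the bar's underside 20 mm). It is the same after a half turn, so it can be let go and taken again at any angle.
- bolt (a joint): Turn of the bolt, rad, counter-clockwise from above positive; 0 +-0.05 as found. The thread may be of either hand. The wrong way it comes up dead within about 0.25 rad. The right way (either sign) it turns stiffly (about 0.25 N m) for nearly half a turn, needs more (0.4 N m) over the crest of the catch at 2.85 rad, then drops into the catch, 3.0 to 3.25 rad (or -3.0 to -3.25).
- platform_mid (a point): Point on the platform's rubber mat on the bolt's axis, 109 mm above the bench; its y axis is the way the platform slides as platform grows. Undone, the bolt rises on its quick thread (4.7 mm per rad, 15 mm at the crest, 13 mm in the catch); it is captive and travels with the platform. Round the axis 80 mm are clear; the sprung clamps in the corners are 45 mm high.
- platform (a joint): Slide of the platform on its guide rods, m: 0 as found (its right-hand end, seen from the robot), 0.040 at the other end of its stroke. The bolt locks it until it has risen by about 11 mm; then it takes about 3 N to slide, and stays where it is left.
- shaker: The shaker's white housing, fixed to the bench, 300 mm (x) by 340 mm (y), 84 mm high; origin in the middle of its underside, x pointing away from its front panel, which faces the robot. Its platform is an aluminium tray 270 mm (x) by 290 mm (y), plate top 106 mm and rim 118 mm above the bench.
- tape_roll: roll of packing tape lying flat, 104 mm across, 48 mm high; origin at the centre of its underside; a bystander.
- foam_corner: white foam packing corner, L-shaped, 100 x 100 x 70 mm high; origin at the middle of its underside; a bystander.
- flask: empty conical glass flask standing upright, 82 mm across at the foot, 130 mm high; origin at the centre of its foot; a bystander.
- screwdriver: screwdriver lying flat, 200 mm long; origin near its middle; a bystander.
- carton_knife: carton knife lying flat, 147 mm long, 16 mm thick; origin near its middle; a bystander.
- reagent_bottle: glass reagent bottle standing upright, 86 mm across, 169 mm high; origin at the centre of its foot; a bystander.
- small_carton: shut cardboard carton, 150 x 110 x 80 mm high; origin at the centre of its underside; a bystander.

How it is judged:
By the outcome, as a careful person would: the job done as asked, in the order asked, and still so for the second after the job is handed in, with the robot touching nothing.
It also fails if it takes over 61 s, if anything falls off the work surface, if the arm or the gripper's body presses on something with over 40 N, if the wrist force passes 120 N, or if a joint passes its speed limit or range.

## Robot

A 6-joint arm with a two-finger parallel gripper is mounted at the origin on the work surface. World frame = base frame: x ahead of the robot, y to its left, z up, the work surface at z = 0. Lengths are in m, angles in rad, forces in N, time in s.
With the tool pointing down it reaches from about 0.325 to 0.775 m from the base axis. Payload 9.3 kg.
Tool frame: the origin (TCP) lies on the centre line of the jaws, within the pads' length; the fingertips stand 11 mm ahead of it and the grasp point (between the pads) lies 8 mm behind it; x points along the fingers, y is the direction in which the jaws open and shut, and the axes are right-handed (so a half turn about x gives the same grasp; the last joint's range is limited). The gripper opens to 85 mm and grips with 20 to 120 N. Pads are 22 mm wide; open, the fingers measure 114 mm over their backs; the gripper's body (76 mm by 85 mm) begins 54 mm behind the grasp point. The pads swing forward as they close: fully open they stand 13 mm farther back than shut.
Start: joints at [-1.286, 0.259, 0.021, 1.334, 0, 1.418], TCP at [0.233, -0.498, 0.242] pointing down, gripper open.
Joint ranges: [-3.04, 3.04], [-0.91, 1.82], [-1.04, 1.36], [-1.92, 1.95], [-1.52, 1.45], [-3.14, 3.14]. Speed limits (rad/s): [2.22, 2.22, 2.79, 3.14, 3.14, 3.14].

## Interface

Orientations are given as a unit quaternion [x, y, z, w].
In Python, from plant import manip gives the robot as it stands.
- The arm moves only by the tool step_arm, never from a script. Its argument "series" is text: rows parted by semicolons, each of 5 numbers parted by spaces: the shift along the tool's x, y, z in cm, then the turn about the tool's x in degrees, then the opening, from -1 (shut) to 1 (fully open). In form: x y z roll grip; .... A call has 1 to 10 rows; each row is the pose to reach, as a shift and turn from the pose commanded when the call began, along the tool's axes at that moment; what a row does not reach only later rows make up. A row lasts 1/10 s, in which the tool goes at most 50 mm and 8.59 degrees, less where a joint would pass 70% of its speed; a pose out of reach is approached as far as the arm can. A call with a gripper value outside its range is refused whole. The fingers move at their own pace and stop on an object; the grip force is fixed at half the most. Time passes only in rows, so rows that repeat a pose let the fingers close. It gives the time, the measured TCP pose, the force and the opening at its end, in the units of the state.
- manip.observe(): the state, without advancing time (a new reading comes with each control period).
- manip.camera(name): name is "side" or "top"; returns a dict with "image" (420x560x3 uint8, red, green, blue), "depth" (420x560 float32, m along the optical axis (not along the pixel's ray), 0 where there is no reading), "fx", "fy", "cx", "cy" (pixels), "dist" ([k1, k2, p1, p2, k3] as OpenCV has them; the pictures are not rectified), "rvec" (rotation vector, rad) and "tvec" (3), from world to camera coordinates, as OpenCV has them. Camera axes: x right, y down, z forward; pixel columns grow to the right and rows downward; lengths in m; the calibration is good to about 2 mm. A picture is of the moment at which its call begins.
- manip.job_done(): hands the job in, once; it reports no verdict.
The state is a dict: "t": time; "joint_pos": joint angles; "qvel": joint speeds; "effort": joint torques, N m; "tool_pos": TCP position; "ee_rot": TCP orientation; "ft_force": force on the tool from outside, world axes, zero at the start; "wrist_torque": the same for the moment, N m; "finger_gap": finger opening in m.
Only numpy, scipy, OpenCV 4.12 (cv2) and the standard library are available. Lean on these libraries where they do the work, as an engineer would, in place of code of your own. Each camera call takes 0.05 s, during which the arm holds its last target. There are 200 camera calls.

## Working session

There is one attempt and no reset: what is moved stays moved. The work goes in short steps, Python scripts to look and compute and a tool call to move; the robot and the scene stay as the last step left them, time stands still between calls to the robot, and variables do not carry over. Pictures are saved under pics/ and viewed, about 8 in all and at most 12, crops included, and the job is handed in when it is done.

Besides the shell and the picture viewer there is one more tool, called after "Call:" by a JSON object that holds its "name" and its "arguments". step_arm: Moves the arm, as the interface text tells. Its arguments: {"type":"object","properties":{"series":{"type":"string"}},"required":["series"]}

```bash
mkdir -p pics; python3 - <<'E'
from plant import manip
import cv2,numpy as np
s=manip.observe(); print({k:np.round(v,3) for k,v in s.items()})
for n in("top","side"):
    c=manip.camera(n); cv2.imwrite(f"pics/{n}0.png",c["image"][:,:,::-1]); np.savez(f"pics/{n}0.npz",**c)
    print(n,c["fx"],c["cx"],c["cy"],c["dist"],c["rvec"],c["tvec"])
E
```

```text
{'t': np.float64(0.0), 'joint_pos': array([-1.286,  0.259,  0.021,  1.334,  0.   ,  1.418]), 'qvel': array([-0.001,  0.001,  0.001, -0.001,  0.002, -0.001]), 'effort': array([-1.0000e-03, -5.5564e+01,  3.4453e+01,  1.4000e-02, -0.0000e+00,
       -0.0000e+00]), 'tool_pos': array([ 0.233, -0.498,  0.242]), 'ee_rot': array([-0.69 , -0.154,  0.69 , -0.153]), 'ft_force': array([ 0.211, -0.065,  0.458]), 'wrist_torque': array([-0.001,  0.037, -0.004]), 'finger_gap': np.float64(0.085)}
top 431.7328107399055 286.47655528805535 209.23515141438222 [-0.07373101  0.          0.          0.          0.        ] [ 2.15115693 -2.20543321  0.04906376] [0.04922191 0.54201449 1.24847445]
side 523.3479848740093 278.673836560072 210.47089218778285 [-0.07614661  0.          0.          0.          0.        ] [ 0.95926554 -2.39844835  1.14414369] [0.43420359 0.31398938 1.24336399]
```

View pics/top0.png

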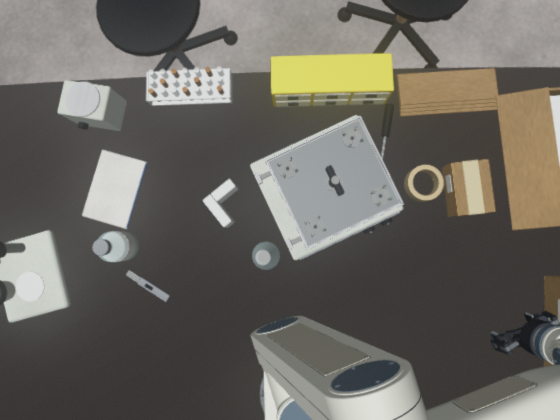

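View pics/side0.png

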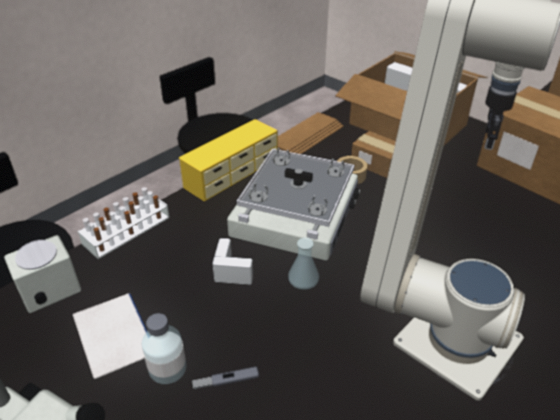

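The top view shows the bolt at about (334,181), with its bar running from (328,168) to (341,195). The platform sits at the right of the housing. I'll measure these with depth.

```bash
cat > h.py <<'E'
import numpy as np,cv2
def cloud(c):
    K=np.array([[c["fx"],0,c["cx"]],[0,c["fy"],c["cy"]],[0,0,1.]])
    h,w=c["depth"].shape; u,v=np.meshgrid(np.arange(w),np.arange(h))
    p=cv2.undistortPoints(np.stack([u,v],-1).reshape(-1,1,2).astype(float),K,c["dist"]).reshape(h,w,2)
    d=c["depth"]; P=np.dstack([p[...,0]*d,p[...,1]*d,d])-c["tvec"].reshape(3)
    P=P@cv2.Rodrigues(c["rvec"])[0]; P[d==0]=np.nan
    return P
E
python3 - <<'E'
from h import *
for n,r in(("top",(320,350,160,205)),("side",(278,318,162,192))):
    c=dict(np.load(f"pics/{n}0.npz")); P=cloud(c); im=c["image"].astype(int)
    a,b,e,f=r; Q=P[e:f,a:b].reshape(-1,3); g=im[e:f,a:b].max(-1).ravel()
    for nm,m in(("dark",g<60),("high",Q[:,2]>.145)):
        q=Q[m&(Q[:,2]>.125)]
        if len(q)<5: print(n,nm,len(q));continue
        ce=(q[:,:2].max(0)+q[:,:2].min(0))/2; w,V=np.linalg.eigh(np.cov(q[:,:2].T)); t=(q[:,:2]-q[:,:2].mean(0))@V
        print(n,nm,len(q),q.mean(0).round(4),ce.round(4),"z",np.percentile(q[:,2],[5,50,95]).round(3),"ext",np.ptp(t,axis=0).round(3),"axis deg",np.degrees(np.arctan2(V[1,1],V[0,1])).round(1))
    if n=="top":
        # tray surface: rim/mat points
        m=(P[...,2]>.1)&(P[...,2]<.122); u=np.zeros(m.shape,bool);u[110:265,245:405]=1
        k=cv2.minAreaRect(P[...,:2][m&u].astype(np.float32)); print("tray",k)
        m=(P[...,2]>.07)&(P[...,2]<.2)&u; print("housing",cv2.minAreaRect(P[...,:2][m].astype(np.float32)))
        print("bench z",np.nanmedian(P[300:320,180:230,2]),"mat",P[200:205,300:305,2].mean(), "objs", [(x,P[x[1],x[0]].round(3)) for x in((265,256),(220,200),(388,120),(425,167),(470,185),(350,137),(290,168),(380,195),(315,227))])
E
```

```text
top dark 0
top high 224 [ 0.6075 -0.0957  0.1546] [ 0.6073 -0.0963] z [0.15  0.155 0.158] ext [0.021 0.083] axis deg -156.0
tray ((0.600091814994812, -0.07731065154075623), (0.2717497944831848, 0.33495208621025085), 23.87609100341797)
housing ((0.5751833915710449, -0.03790605068206787), (0.315837562084198, 0.4275650382041931), 24.01298713684082)
bench z -0.0006564540775520183 mat 0.10863614102305673 objs [((265, 256), array([0.413, 0.093, 0.133])), ((220, 200), array([0.573, 0.226, 0.049])), ((388, 120), array([ 0.8  , -0.272,  0.025])), ((425, 167), array([ 0.653, -0.367,  0.05 ])), ((470, 185), array([ 0.594, -0.484,  0.08 ])), ((350, 137), array([ 0.732, -0.146,  0.11 ])), ((290, 168), array([0.65 , 0.022, 0.111])), ((380, 195), array([ 0.569, -0.22 ,  0.116])), ((315, 227), array([ 0.487, -0.042,  0.118]))]
side dark 234 [ 0.604  -0.0875  0.1438] [ 0.6049 -0.0877] z [0.129 0.144 0.156] ext [0.021 0.081] axis deg -155.4
side high 166 [ 0.6062 -0.0902  0.153 ] [ 0.6078 -0.0907] z [0.146 0.154 0.158] ext [0.025 0.081] axis deg -155.1
```

```bash
cat >> h.py <<'E'
from scipy.spatial.transform import Rotation as Ro
def rel(s,target,yaws=()):
    R=Ro.from_quat(s["ee_rot"]).as_matrix(); d=R.T@(np.array(target)-s["tool_pos"])
    yj=np.degrees(np.arctan2(R[1,1],R[0,1]))
    print("R",R.round(3).tolist(),"shift cm",(d*100).round(2),"jaw yaw",yj.round(1),"q",np.round(s["joint_pos"],3))
    for y in yaws: print(" roll for yaw",y,":",round(-((y-yj+180)%360-180),1))
E
python3 - <<'E'
from h import *
from plant import manip
rel(manip.observe(),(0.6065,-0.093,0.242),(114,-66))
E
```

```text
R [[-0.0, 0.424, -0.906], [0.001, -0.906, -0.424], [-1.0, -0.001, -0.0]] shift cm [ 1.000e-02 -2.084e+01 -5.099e+01] jaw yaw -64.9 q [-1.286  0.259  0.021  1.334  0.     1.418]
 roll for yaw 114 : -178.9
 roll for yaw -66 : 1.1
```

Call:
{"name": "step_arm", "arguments": {"series": "0 -1.5 -4 0 1; 0 -3 -8 0 1; 0 -5 -12 0 1; 0 -7 -16 1 1; 0 -8.5 -20 1 1; 0 -10 -24 1 1; 0 -11.5 -28 1 1; 0 -13 -32 1 1; 0 -15 -36 1 1; 0 -16.5 -40 1 1"}}

```text
t: 1.1
tool_pos: [0.5262, -0.1772, 0.2421]
ee_rot: [-0.691, -0.148, 0.692, -0.147]
ft_force: [-0.1, -0.2, -0.1]
finger_gap: 0.0853
```

Call:
{"name": "step_arm", "arguments": {"series": "0 -1.5 -4 0 1; 0 -3 -8 0 1; 0 -4.3 -11 0 1; 0 -4.3 -11 0 1; 0 -4.3 -11 0 1; 0 -4.3 -11 0 1; 0 -4.3 -11 0 1; 0 -4.3 -11 0 1"}}

```text
t: 1.9
tool_pos: [0.6079, -0.0958, 0.2426]
ee_rot: [0.692, 0.147, -0.692, 0.147]
ft_force: [0.2, -0.0, 0.4]
finger_gap: 0.0853
```

```bash
python3 - <<'E'
from h import *
from plant import manip
rel(manip.observe(),(0.6065,-0.093,0.135),(-66,))
c=manip.camera("side"); im=c["image"][110:250,210:390,::-1]; cv2.imwrite("pics/s1.png",cv2.resize(im,None,fx=4,fy=4,interpolation=2))
E
```

```text
R [[0.0, 0.407, -0.913], [-0.0, -0.913, -0.407], [-1.0, 0.0, -0.0]] shift cm [10.76 -0.32  0.02] jaw yaw -66.0 q [-0.293  0.372  0.188  1.386 -0.     2.43 ]
 roll for yaw -66 : 0.0
```

View pics/s1.png

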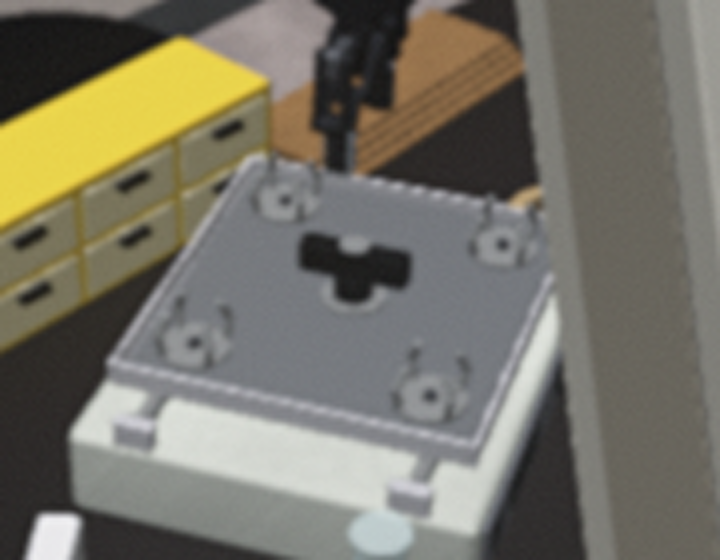

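The bolt is near crop (350,260), with the open jaws above it. The bar lies across the closing direction, so I'm descending.

Call:
{"name": "step_arm", "arguments": {"series": "3 -0.3 0 0 1; 6 -0.3 0 0 1; 8.5 -0.3 0 0 1; 10 -0.3 0 0 1; 10.7 -0.3 0 0 1; 10.7 -0.3 0 0 1; 10.7 -0.3 0 0 1"}}

```text
t: 2.65
tool_pos: [0.6075, -0.0925, 0.1362]
ee_rot: [0.692, 0.147, -0.691, 0.148]
ft_force: [0.0, -0.5, 0.9]
finger_gap: 0.0851
```

Call:
{"name": "step_arm", "arguments": {"series": "0 0 0 0 -0.2; 0 0 0 0 -0.2; 0 0 0 0 -0.4; 0 0 0 0 -0.5; 0 0 0 0 -0.5; 0 0 0 0 -0.5"}}

```text
t: 3.25
tool_pos: [0.6077, -0.0929, 0.1363]
ee_rot: [0.692, 0.147, -0.691, 0.148]
ft_force: [-0.1, -1.7, 5.6]
finger_gap: 0.0262
```

```bash
python3 - <<'E'
from h import *
from plant import manip
s=manip.observe(); print(s["tool_pos"],s["finger_gap"],s["ft_force"],s["wrist_torque"])
c=manip.camera("side"); im=c["image"][110:250,210:390,::-1]; cv2.imwrite("pics/s2.png",cv2.resize(im,None,fx=4,fy=4,interpolation=2))
E
```

```text
[ 0.60765501 -0.09287225  0.13626508] 0.026233526022755277 [-0.14272666 -1.717405    5.62226235] [-0.52841422  0.04487115 -0.08977757]
```

View pics/s2.png

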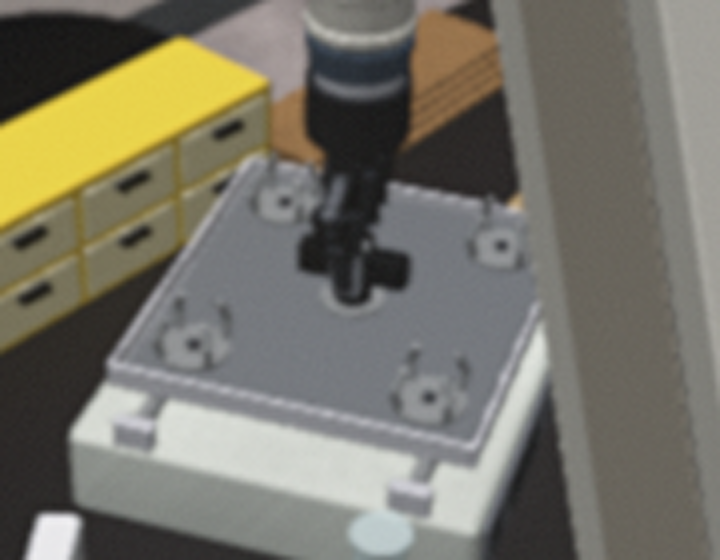

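Call:
{"name": "step_arm", "arguments": {"series": "0 0 0 0 -1; 0 0 0 0 -1; 0 0 0 0 -1; 0 0 0 0 -1; 0 0 0 0 -1"}}

```text
t: 3.8
tool_pos: [0.6076, -0.0929, 0.1363]
ee_rot: [0.692, 0.147, -0.691, 0.148]
ft_force: [-0.9, -2.3, 5.4]
finger_gap: 0.0267
```

```bash
python3 - <<'E'
from h import *
from plant import manip
s=manip.observe(); print(s["tool_pos"],s["finger_gap"],s["ft_force"],s["wrist_torque"])
E
```

```text
[ 0.6076404  -0.09288336  0.13626798] 0.026678501689769162 [-0.90237476 -2.27553609  5.42382606] [-0.57087991  0.08349273 -0.08688856]
```

The gap reads 26.7 mm against an 18 mm bar. The fingertips seem to be below the bar, on the 30 mm stem, so I'll open, rise 9 mm and close again.

Call:
{"name": "step_arm", "arguments": {"series": "0 0 0 0 0; 0 0 0 0 0; -0.5 0 0 0 0; -0.9 0 0 0 0; -0.9 0 0 0 0; -0.9 0 0 0 -1; -0.9 0 0 0 -1; -0.9 0 0 0 -1; -0.9 0 0 0 -1; -0.9 0 0 0 -1"}}

```text
t: 4.8
tool_pos: [0.6074, -0.0928, 0.1446]
ee_rot: [0.692, 0.147, -0.691, 0.148]
ft_force: [1.3, -5.1, 2.8]
finger_gap: 0.0167
```

Call:
{"name": "step_arm", "arguments": {"series": "0 0 0 0 -1; 0 0 0 0 -1"}}

```text
t: 5.0
tool_pos: [0.6075, -0.0927, 0.1446]
ee_rot: [0.692, 0.147, -0.691, 0.148]
ft_force: [1.5, -4.8, 4.0]
finger_gap: 0.0167
```

```bash
python3 - <<'E'
from h import *
from plant import manip
s=manip.observe(); print(s["tool_pos"],s["finger_gap"],s["ft_force"],s["wrist_torque"])
E
```

```text
[ 0.60747657 -0.09274683  0.14455334] 0.016665373215847518 [ 1.51247086 -4.83209306  4.01304669] [-1.23930221 -0.26234296 -0.06300288]
```

Gripped on the bar, at 16.7 mm. Now a trial turn counter-clockwise, which is negative roll.

Call:
{"name": "step_arm", "arguments": {"series": "0 0 0 -3 -1; -0.03 0 0 -6 -1; -0.06 0 0 -9 -1; -0.07 0 0 -9 -1"}}

```text
t: 5.4
tool_pos: [0.6076, -0.0935, 0.1448]
ee_rot: [0.678, 0.201, -0.678, 0.202]
ft_force: [3.0, -8.0, -2.7]
finger_gap: 0.0168
```

```bash
cat > st.py <<'E'
from h import *
from plant import manip
s=manip.observe(); print(s["tool_pos"].round(4),s["finger_gap"].round(4),s["ft_force"].round(1),s["wrist_torque"].round(2)); rel(s,s["tool_pos"])
E
python3 st.py
```

```text
Traceback (most recent call last):
  File "st.py", line 3, in <module>
    s=manip.observe(); print(s["tool_pos"].round(4),s["finger_gap"].round(4),s["ft_force"].round(1),s["wrist_torque"].round(2)); rel(s,s["tool_pos"])
                                                    ^^^^^^^^^^^^^^^^^^^^^
AttributeError: 'float' object has no attribute 'round'
```

```bash
sed -i 's/s\["finger_gap"\].round(4)/round(float(s["finger_gap"]),4)/' st.py; sed -i 's/np.array(target)-s\["tool_pos"\]/np.array(target)-np.array(s["tool_pos"])/' h.py; sed -i 's/s\["\([a-z_]*\)"\].round/np.array(s["\1"]).round/g' st.py; python3 st.py
```

```text
[ 0.6076 -0.0935  0.1448] 0.0168 [ 3.  -8.  -2.7] [-2.05 -0.89 -0.57]
R [[0.001, 0.546, -0.838], [-0.002, -0.838, -0.546], [-1.0, 0.002, 0.001]] shift cm [0. 0. 0.] jaw yaw -56.9 q [-2.880e-01  4.090e-01 -7.000e-03  1.154e+00 -2.000e-03  2.276e+00]
```

Call:
{"name": "step_arm", "arguments": {"series": "-0.03 0 0 -2 -1; -0.03 0 0 -4 -1; -0.04 0 0 -6 -1; -0.05 0 0 -6 -1"}}

```text
t: 5.8
tool_pos: [0.6074, -0.0939, 0.1451]
ee_rot: [-0.666, -0.235, 0.667, -0.237]
ft_force: [1.5, -9.5, -3.2]
finger_gap: 0.0168
```

```bash
python3 st.py
```

```text
[ 0.6074 -0.0939  0.1451] 0.0168 [ 1.5 -9.5 -3.2] [-2.54 -0.85 -1.11]
R [[0.0, 0.629, -0.777], [-0.003, -0.777, -0.629], [-1.0, 0.002, 0.002]] shift cm [0. 0. 0.] jaw yaw -51.0 q [-0.289  0.408 -0.006  1.156 -0.003  2.172]
```

Torque builds to 1.1 N m, so that way is dead. Trying clockwise.

Call:
{"name": "step_arm", "arguments": {"series": "0.04 0 0 5 -1; 0.08 0 0 10 -1; 0.1 0 0 15 -1; 0.06 0 0 20 -1; 0.02 0 0 25 -1; -0.02 0 0 30 -1; -0.06 0 0 35 -1; -0.1 0 0 40 -1; -0.12 0 0 43 -1; -0.12 0 0 43 -1"}}

```text
t: 6.8
tool_pos: [0.6074, -0.0927, 0.1466]
ee_rot: [0.707, -0.025, -0.707, -0.025]
ft_force: [0.3, -4.6, 2.2]
finger_gap: 0.0166
```

```bash
python3 st.py
```

```text
[ 0.6074 -0.0927  0.1466] 0.0166 [ 0.3 -4.6  2.2] [-0.99 -0.44 -0.04]
R [[0.0, -0.07, -0.998], [-0.0, -0.998, 0.07], [-1.0, 0.0, -0.0]] shift cm [0. 0. 0.] jaw yaw -94.0 q [-0.288  0.407 -0.004  1.159 -0.     2.924]
```

```bash
python3 - <<'E'
from h import *
from plant import manip
a=manip.camera("top")["image"][130:240,265:405,::-1];b=manip.camera("side")["image"][130:220,230:370,::-1]
cv2.imwrite("pics/s3.png",np.vstack([cv2.resize(x,None,fx=4,fy=4 if 0 else 4,interpolation=2)[:300] if 0 else cv2.resize(x,(560,int(x.shape[0]*2.9)),interpolation=2) for x in(a,b)]))
E
```

```text
(no output)
```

View pics/s3.png

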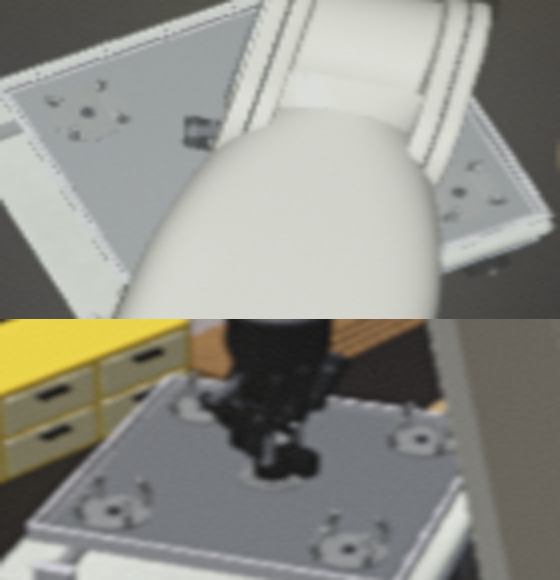

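The bar turned with the gripper, so clockwise is right: about 28° so far. Next: release, lift, turn the gripper back half a turn and regrasp.

Call:
{"name": "step_arm", "arguments": {"series": "0 0 0 0 1; 0 0 0 0 1; 0 0 0 0 1; -2 0.1 0 0 1; -4 0.1 0 0 1; -4 0.1 0 -8.5 1; -4 0.1 0 -17 1; -4 0.1 0 -25.5 1; -4 0.1 0 -34 1; -4 0.1 0 -42.5 1"}}

```text
t: 7.9
tool_pos: [0.6069, -0.0929, 0.1865]
ee_rot: [-0.667, -0.236, 0.667, -0.236]
ft_force: [-0.7, 0.7, 1.2]
finger_gap: 0.0854
```

Call:
{"name": "step_arm", "arguments": {"series": "0 0 0 -8.5 1; 0 0 0 -17 1; 0 0 0 -25.5 1; 0 0 0 -34 1; 0 0 0 -42.5 1; 0 0 0 -51 1; 0 0 0 -59.5 1; 0 0 0 -68 1; 0 0 0 -76.5 1; 0 0 0 -85 1"}}

```text
t: 8.9
tool_pos: [0.6069, -0.0929, 0.1865]
ee_rot: [0.332, 0.624, -0.332, 0.624]
ft_force: [-1.1, 0.3, 1.3]
finger_gap: 0.0851
```

Call:
{"name": "step_arm", "arguments": {"series": "0 0 0 -8.5 1; 0 0 0 -17 1; 0 0 0 -25.5 1; 0 0 0 -34 1; 0 0 0 -42.5 1; 0 0 0 -51 1; 0 0 0 -52.5 1; 0 0 0 -52.5 1; 0 0 0 -52.5 1"}}

```text
t: 9.8
tool_pos: [0.607, -0.0931, 0.1866]
ee_rot: [0.025, 0.707, -0.025, 0.707]
ft_force: [0.1, 0.3, 0.8]
finger_gap: 0.0853
```

```bash
python3 st.py
```

```text
[ 0.607  -0.0931  0.1866] 0.0853 [0.1 0.3 0.8] [-0.01 -0.02  0.01]
R [[-0.0, 0.071, 0.997], [0.0, 0.997, -0.071], [-1.0, 0.0, -0.0]] shift cm [0. 0. 0.] jaw yaw 85.9 q [-0.289  0.388  0.069  1.253  0.    -0.217]
```

Call:
{"name": "step_arm", "arguments": {"series": "2 -0.12 0 0 1; 3.5 -0.12 0 0 1; 3.9 -0.12 0 0 1; 3.9 -0.12 0 0 0; 3.9 -0.12 0 0 -1; 3.9 -0.12 0 0 -1; 3.9 -0.12 0 0 -1; 3.9 -0.12 0 0 -1; 3.9 -0.12 0 0 -1; 3.9 -0.12 0 0 -1"}}

```text
t: 10.8
tool_pos: [0.6074, -0.0944, 0.1483]
ee_rot: [0.024, 0.706, -0.024, 0.707]
ft_force: [0.7, 0.7, 6.1]
finger_gap: 0.0167
```

```bash
python3 st.py
```

```text
[ 0.6074 -0.0944  0.1483] 0.0167 [0.7 0.7 6.1] [ 0.23 -0.22 -0.07]
R [[0.001, 0.068, 0.998], [-0.0, 0.998, -0.068], [-1.0, -0.0, 0.001]] shift cm [0. 0. 0.] jaw yaw 86.1 q [-2.910e-01  4.060e-01 -1.000e-03  1.162e+00  0.000e+00 -2.220e-01]
```

Well centred this time. Turning on clockwise while following the rise.

Call:
{"name": "step_arm", "arguments": {"series": "-0.07 0 0 8 -1; -0.13 0 0 16 -1; -0.2 0 0 24 -1; -0.26 0 0 32 -1; -0.33 0 0 40 -1; -0.4 0 0 48 -1; -0.46 0 0 56 -1; -0.52 0 0 64 -1; -0.52 0 0 64 -1"}}

```text
t: 11.7
tool_pos: [0.6073, -0.0949, 0.1534]
ee_rot: [0.396, 0.586, -0.396, 0.587]
ft_force: [-0.8, -1.8, 8.0]
finger_gap: 0.0167
```

```bash
python3 st.py
```

```text
[ 0.6073 -0.0949  0.1534] 0.0167 [-0.8 -1.8  8. ] [-0.27 -0.16 -0.08]
R [[0.001, 0.928, 0.374], [-0.001, 0.374, -0.928], [-1.0, 0.001, 0.001]] shift cm [0. 0. 0.] jaw yaw 21.9 q [-2.910e-01  4.040e-01  8.000e-03  1.174e+00 -1.000e-03  8.970e-01]
```

Call:
{"name": "step_arm", "arguments": {"series": "-0.07 0 0 8 -1; -0.13 0 0 16 -1; -0.2 0 0 24 -1; -0.26 0 0 32 -1; -0.33 0 0 40 -1; -0.4 0 0 48 -1; -0.46 0 0 56 -1; -0.52 0 0 64 -1; -0.52 0 0 64 -1"}}

```text
t: 12.6
tool_pos: [0.6069, -0.0945, 0.1579]
ee_rot: [-0.646, -0.288, 0.646, -0.288]
ft_force: [-1.5, -2.2, 5.3]
finger_gap: 0.0168
```

```bash
python3 st.py
```

```text
[ 0.6069 -0.0945  0.1579] 0.0168 [-1.5 -2.2  5.3] [0.09 0.1  0.07]
R [[-0.001, 0.744, -0.668], [0.0, -0.668, -0.744], [-1.0, -0.0, 0.0]] shift cm [0. 0. 0.] jaw yaw -41.9 q [-0.291  0.401  0.016  1.186 -0.     2.011]
```

Call:
{"name": "step_arm", "arguments": {"series": "-0.05 0 0 4 -1; -0.08 0 0 8 -1; -0.08 0 0 12 -1; -0.02 0 0 17 -1; 0 0 0 22 -1; 0 0 0 24 -1; 0 0 0 24 -1; 0 0 0 24 -1"}}

```text
t: 13.4
tool_pos: [0.6063, -0.0944, 0.1586]
ee_rot: [-0.691, -0.15, 0.691, -0.15]
ft_force: [-4.4, 1.2, 7.2]
finger_gap: 0.0166
```

```bash
python3 st.py
```

```text
[ 0.6063 -0.0944  0.1586] 0.0166 [-4.4  1.2  7.2] [0.02 0.73 0.1 ]
R [[-0.001, 0.414, -0.91], [-0.0, -0.91, -0.414], [-1.0, -0.0, 0.001]] shift cm [0. 0. 0.] jaw yaw -65.6 q [-0.291  0.4    0.016  1.188 -0.     2.424]
```

Call:
{"name": "step_arm", "arguments": {"series": "0 0 0 0 1; 0 0 0 0 1; 0 0 0 0 1; -2 0 0 0 1; -5 0 0 0 1; -9 0 0 0 1; -9 0 0 0 1; -9 0 0 0 1"}}

```text
t: 14.2
tool_pos: [0.6074, -0.0945, 0.2486]
ee_rot: [0.692, 0.148, -0.691, 0.148]
ft_force: [-0.1, -0.5, 0.2]
finger_gap: 0.0853
```

```bash
cat > bar.py <<'E'
from h import *
from plant import manip
import sys
c=manip.camera("side"); P=cloud(c); im=c["image"].astype(int)
x0,y0=float(sys.argv[2]),float(sys.argv[3])
m=(P[...,2]>.135)&(P[...,2]<.18)&(np.hypot(P[...,0]-x0,P[...,1]-y0)<.06)&(im.max(-1)<90)
q=P[m]; w,V=np.linalg.eigh(np.cov(q[:,:2].T)); t=(q[:,:2]-q[:,:2].mean(0))@V
print(len(q),q.mean(0).round(4),"mid",((q.max(0)+q.min(0))/2).round(4),"z",np.percentile(q[:,2],[5,50,95]).round(4),"ext",np.ptp(t,axis=0).round(3),"deg",np.degrees(np.arctan2(V[1,1],V[0,1])))
cv2.imwrite(f"pics/{sys.argv[1]}.png",cv2.resize(c["image"][110:250,210:390,::-1],None,fx=4,fy=4,interpolation=2))
rel(manip.observe(),(x0,y0,.16))
E
python3 bar.py s4 .607 -.0935
```

```text
289 [ 0.6043 -0.0863  0.1564] mid [ 0.6063 -0.0897  0.1535] z [0.1402 0.1577 0.169 ] ext [0.03  0.084] deg -153.61063148015452
R [[-0.0, 0.409, -0.913], [0.0, -0.913, -0.409], [-1.0, -0.0, 0.0]] shift cm [ 8.75 -0.07 -0.05] jaw yaw -65.9 q [-0.291  0.37   0.196  1.398  0.     2.43 ]
```

View pics/s4.png

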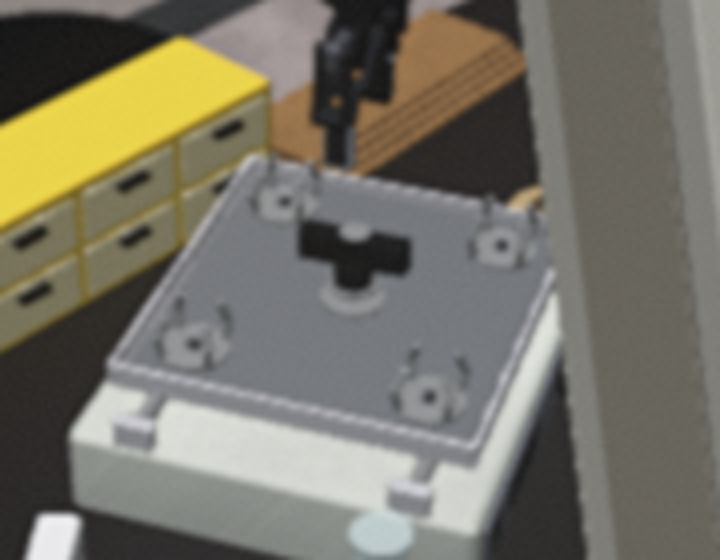

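The bar is about 13 mm higher and roughly 178° round (fitted at -153.6°, against about -155.5° at the start), so it's in the catch. Regrasping to slide the platform.

Call:
{"name": "step_arm", "arguments": {"series": "4 0 0 0 1; 7.5 0 0 0 1; 9 0 0 0 1; 9 0 0 0 0; 9 0 0 0 -1; 9 0 0 0 -1; 9 0 0 0 -1; 9 0 0 0 -1; 9 0 0 0 -1; 9 0 0 0 -1"}}

```text
t: 15.25
tool_pos: [0.6073, -0.0945, 0.1591]
ee_rot: [0.692, 0.147, -0.691, 0.148]
ft_force: [-0.6, -0.3, 7.2]
finger_gap: 0.0169
```

Call:
{"name": "step_arm", "arguments": {"series": "0 -0.4 0 0 -1; 0 -0.8 0 0 -1; 0 -1.2 0 0 -1; 0 -1.6 0 0 -1; 0 -2 0 0 -1; 0 -2.4 0 0 -1; 0 -2.8 0 0 -1; 0 -3.2 0 0 -1; 0 -3.5 0 0 -1; 0 -3.5 0 0 -1"}}

```text
t: 16.25
tool_pos: [0.5932, -0.0624, 0.1591]
ee_rot: [0.692, 0.147, -0.691, 0.148]
ft_force: [-1.6, -0.1, 5.9]
finger_gap: 0.0164
```

```bash
python3 st.py
```

```text
[ 0.5932 -0.0624  0.1591] 0.0164 [-1.6 -0.1  5.9] [ 0.05 -0.03  0.25]
R [[0.002, 0.408, -0.913], [-0.001, -0.913, -0.408], [-1.0, 0.001, -0.002]] shift cm [0. 0. 0.] jaw yaw -65.9 q [-0.245  0.37  -0.03   1.169 -0.     2.475]
```

Free-running, 35 mm so far. Now on to the end stop, watching the force.

Call:
{"name": "step_arm", "arguments": {"series": "0 -0.2 0 0 -1; 0 -0.4 0 0 -1; 0 -0.55 0 0 -1; 0 -0.65 0 0 -1; 0 -0.65 0 0 -1"}}

```text
t: 16.75
tool_pos: [0.5915, -0.0584, 0.1592]
ee_rot: [0.693, 0.146, -0.691, 0.149]
ft_force: [3.5, -8.0, 3.5]
finger_gap: 0.0165
```

```bash
python3 st.py
```

```text
[ 0.5915 -0.0584  0.1592] 0.0165 [ 3.5 -8.   3.5] [-1.87 -0.75  0.24]
R [[0.004, 0.407, -0.913], [-0.004, -0.913, -0.407], [-1.0, 0.005, -0.002]] shift cm [0. 0. 0.] jaw yaw -66.0 q [-0.238  0.365 -0.037  1.164 -0.003  2.484]
```

Call:
{"name": "step_arm", "arguments": {"series": "0 -0.15 0 0 -1; 0 -0.15 0 0 -1; 0 -0.15 0 0 -1"}}

```text
t: 17.05
tool_pos: [0.5914, -0.0582, 0.1592]
ee_rot: [0.693, 0.145, -0.691, 0.149]
ft_force: [6.0, -14.1, 2.1]
finger_gap: 0.0165
```

Call:
{"name": "step_arm", "arguments": {"series": "0 0 0 0 0.2; 0 0 0 0 0.6; 0 0 0 0 1; 0 0 0 0 1; -2 0.2 0 0 1; -5 0.2 0 0 1; -9 0.2 0 0 1; -9 0.2 0 0 1; -9 0.2 0 0 1"}}

```text
t: 17.95
tool_pos: [0.5905, -0.0569, 0.2487]
ee_rot: [0.692, 0.147, -0.691, 0.148]
ft_force: [0.1, 1.3, 0.2]
finger_gap: 0.0854
```

```bash
python3 bar.py s5 .5915 -.057; python3 - <<'E'
from h import *
from plant import manip
cv2.imwrite("pics/t5.png",manip.camera("top")["image"][:,:,::-1])
E
```

```text
297 [ 0.5882 -0.0514  0.1564] mid [ 0.5908 -0.0552  0.1539] z [0.1398 0.1577 0.1694] ext [0.027 0.083] deg -153.60668885524987
R [[-0.0, 0.408, -0.913], [0.0, -0.913, -0.408], [-1.0, -0.0, 0.0]] shift cm [ 8.76  0.08 -0.13] jaw yaw -65.9 q [-0.237  0.332  0.14   1.379  0.     2.484]
```

View pics/s5.png

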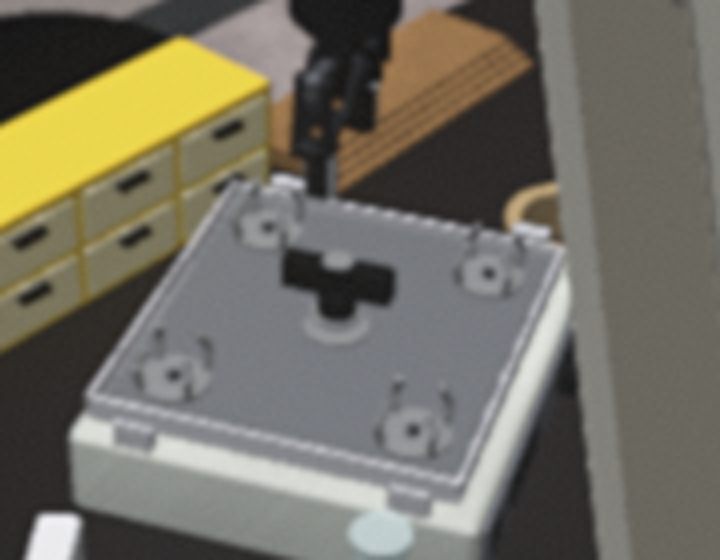

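View pics/t5.png

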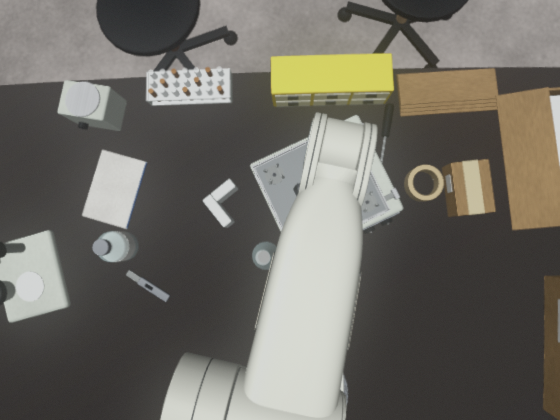

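Everything else is where it was. The depth fit gives about 38 mm of slide, while the arm measured 39.6 mm against a firm stop. I'll track the tray's features to settle it.

```bash
python3 - <<'E'
from h import *
from plant import manip
c0=dict(np.load("pics/side0.npz")); c=manip.camera("side")
P=cloud(c0); K=np.array([[c["fx"],0,c["cx"]],[0,c["fy"],c["cy"]],[0,0,1.]])
g0,g1=[cv2.cvtColor(x["image"],cv2.COLOR_RGB2GRAY) for x in(c0,c)]
m=((P[...,2]>.1)&(P[...,2]<.135)&(np.hypot(P[...,0]-.607,P[...,1]+.093)<.2)&(np.hypot(P[...,0]-.607,P[...,1]+.093)>.06)).astype(np.uint8)
m[:, 345:]=0
p=cv2.goodFeaturesToTrack(g0,40,.02,4,mask=m*255)
R=cv2.Rodrigues(c["rvec"])[0]
def proj(X): return cv2.projectPoints(X,c["rvec"],c["tvec"],K,c["dist"])[0]
X=np.array([P[int(a[1]),int(a[0])] for a in p[:,0]]); u=np.array([-.407,.914,0])
p0=proj(X); guess=(p+(proj(X+.039*u)-p0)).astype(np.float32)
q,st,_=cv2.calcOpticalFlowPyrLK(g0,g1,p,guess.copy(),winSize=(11,11),maxLevel=1,flags=cv2.OPTFLOW_USE_INITIAL_FLOW)
J=(proj(X+.04*u)-p0)[:,0]/.04; d=(q-p)[:,0]
s=(d*J).sum(1)/(J*J).sum(1); r=np.linalg.norm(d-s[:,None]*J,axis=1); ok=(st[:,0]==1)&(r<1)
print(ok.sum(),np.median(s[ok]),np.sort(s[ok]).round(4))
E
```

```text
28 0.040114426845372954 [-0.0003  0.0074  0.0254  0.0388  0.0391  0.0394  0.0396  0.0396  0.0398
  0.0398  0.0398  0.0399  0.0399  0.0401  0.0401  0.0402  0.0402  0.0402
  0.0403  0.0404  0.0405  0.0405  0.0407  0.0408  0.0408  0.0409  0.0418
  0.042 ]
```

The tracked features give a median of 40.1 mm, so the platform is at its stop. Handing in.

```bash
python3 -c "
from plant import manip
print(manip.job_done(), manip.observe()['t'])"
```

```text
the job is handed in; nothing more can be done
the job is handed in; nothing more can be done
```

The transit bolt is undone and in its catch, and the platform is at the other end of its stroke. I handed the job in after about 18 s of robot time, with the gripper open and clear above the bolt.

- **Thread:** It is left-handed. Counter-clockwise, the bolt came up dead, with about 1.1 N m after 15°; clockwise it gave.
- **Bolt:** I turned it clockwise about 178–180° in two grips. Afterwards the bar stood about 13 mm higher, which matches the catch.
- **Platform:** It slid freely, then stopped firmly at 14–15 N. I let go there.
- **Bystanders:** In the last pictures I saw nothing moved. I compared these by eye; the knife, bottle, foam, tape and carton look the same as at the start. The flask and screwdriver were partly behind the arm.

**Checks that disagreed:**
- **First grasp:** It closed on the stem at 26.7 mm instead of the 18 mm bar. I opened, rose 9 mm and took it again.
- **Slide distance:** The side camera's depth fit on the bar gave about 38 mm, and the arm's own position gave 39.6 mm. Tracking features on the tray gave a median of 40.1 mm, which agrees with the firm stop, so I took that.

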